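# Lay out a guitar pedalboard with a bridged power supply

## Task

Lay out the pedalboard: set the power supply on the pad made of two parallel strips, stand the aluminium bridge over it, and then set the four-knob delay pedal on top of the bridge. The tuner pedal (dark window, no knobs) goes on the wide pad and the mini pedal (one big knob) on the narrow pad. Centre everything on its pad, flat and in line with it, the pedals' footswitches towards the board's front edge; set things down without dropping them, and leave the mug and the tin where they are.

Things in the scene. Friction and masses are not known exactly. Their poses are not given: they have to be found in the camera images.
- supply: Loose power supply: plain flat black brick 86 x 46 x 23 mm, ribs on top, no knobs, about 0.18 kg. Origin: centre of underside; x along its length, y across, z up. Either way round will do. Grip across the 46 mm width. All five loose things start flat on the table in a row on the robot's side of the board, in any order, x within 0.5 rad of world x.
- bridge: Loose bridge (riser): bare aluminium channel, an upside-down U 130 x 68 x 40 mm high, 3 mm thick, open at both ends, standing on its two long legs; 62 mm clear between them, 37 mm clear below the top. Two grey tape strips on top. About 0.2 kg. Origin: centre of underside; x along its length, y across, z up. Either way round will do. Grip across the 68 mm width, on the legs' outer faces.
- delay: Loose delay pedal: grey cast box 120 x 64 x 38 mm with four black knobs (2 by 2, 12 mm high) on the rear half and a steel footswitch (13 mm high) near the front end, at x = -42 mm. about 0.38 kg. Origin: centre of underside; x along its length, y across, z up. Grip across the 64 mm width.
- tuner: Loose tuner pedal: grey cast box 112 x 60 x 31 mm with a wide dark window on the rear half, no knobs, and a steel footswitch (13 mm high) near the front end, at x = -36 mm. about 0.28 kg. Origin: centre of underside; x along its length, y across, z up. Grip across the 60 mm width.
- mini: Loose mini pedal: narrow grey cast box 92 x 40 x 31 mm with one big black knob (25 mm wide, 14 mm high) on the rear half and a steel footswitch (13 mm high) near the front end, at x = -30 mm. about 0.17 kg. Origin: centre of underside; x along its length, y across, z up. Grip across the 40 mm width.
- supply_pad: Supply's pad: two parallel white tape strips, 86 x 12 x 2 mm, 30 mm apart. Fixed on top of the flat dark pedalboard (440 x 150 mm, top at z = 0.034, front edge towards the robot, turned up to 0.15 rad). Origin: underside, middle of its FRONT end; x along it to the board's back, y left; its centre is at x = 43 mm. The pads lie about 125 mm apart, in any order.
- tuner_pad: Tuner's pad: one wide white tape rectangle, 100 x 50 x 2 mm. Fixed on top of the flat dark pedalboard (440 x 150 mm, top at z = 0.034, front edge towards the robot, turned up to 0.15 rad). Origin: underside, middle of its FRONT end; x along it to the board's back, y left; its centre is at x = 50 mm. The pads lie about 125 mm apart, in any order.
- mini_pad: Mini pedal's pad: one narrow white tape strip, 86 x 26 x 2 mm. Fixed on top of the flat dark pedalboard (440 x 150 mm, top at z = 0.034, front edge towards the robot, turned up to 0.15 rad). Origin: underside, middle of its FRONT end; x along it to the board's back, y left; its centre is at x = 43 mm. The pads lie about 125 mm apart, in any order.
- mug: Bystander: white mug, 80 mm across, 95 mm high, with a handle; loose, beyond one end of the board. Origin: centre of the underside.
- tin: Bystander: round steel tin, 72 mm across, 27 mm high; loose, beyond the other end of the board. Origin: centre of the underside.
Not all that is in view belongs to the job. Leave any red look-alike of the tuner alone.

How it is judged:
By the outcome, as a careful person would: the job done as asked, in the order asked, and still so for the second after the job is handed in, with the robot touching nothing.
It also fails if it takes over 120 s, if anything falls off the work surface, if the arm or the gripper's body presses on something with over 40 N, if the wrist force passes 120 N, or if a joint passes its speed limit or range.

## Robot

A 7-joint arm with a two-finger parallel gripper is mounted at the origin on the work surface. World frame = base frame: x ahead of the robot, y to its left, z up, the work surface at z = 0. Lengths are in mm, angles in rad, forces in N, time in s.
With the tool pointing down it reaches from about 400 to 850 mm from the base axis. Payload 10.4 kg.
Tool frame: the origin (TCP) lies at the very end of the fingers, on their centre line; the grasp point (between the pads) lies 19 mm behind it; z points along the fingers, y is the line along which they close (so a half turn about z gives the same grasp; the last joint's range is limited). The gripper opens to 87 mm and grips with 3 to 60 N. Pads are 19 mm wide; open, the fingers measure 117 mm over their backs; the gripper's body (75 mm by 190 mm) begins 51 mm behind the grasp point.
Start: joints at [1.221, 0.332, -0.065, 1.46, 0.022, 1.35, -0.088], TCP at [200.656, -591.937, 222.576] pointing down, gripper open.
Joint ranges: [-2.6, 2.6], [-0.5, 2.12], [-1.47, 1.34], [0.16, 2.42], [-1.27, 4.41], [0.06, 2.06], [-2.6, 2.6]. Speed limits (rad/s): [2.22, 2.22, 2.79, 2.79, 3.14, 3.14, 3.14].

## Interface

Orientations are given as a unit quaternion [w, x, y, z].
In Python, from cell import * gives the robot as it stands. The module is installed in compiled form; this text tells all that it offers.
- The arm moves only by the tool carry_out, never from a script. Its argument "motion" is a list of rows, each a list of 7 numbers: the turn, a rotation vector about the tool's x, y, z in degrees, then the shift along the tool's x, y, z in units of 40 mm (1.0 is 40 mm), then the opening, from -1 (shut) to 1 (fully open). In form: [[rx, ry, rz, x, y, z, gripper], ...]. A call has 1 to 20 rows; each row shifts and turns the commanded pose from where the row before left it, along the tool's axes as they then stand; what a row does not reach is not made up. A row lasts 1/8 s, in which the tool goes at most 62.5 mm and 10.7 degrees, less where a joint would pass 70% of its speed; a pose out of reach is approached as far as the arm can. A call is refused whole if a number of a shift passes 1 or a number of a turn 10.7, either way. A call with a gripper value outside its range is refused whole. The fingers move at their own pace and stop on an object; the grip force is fixed at half the most. Time passes only in rows, so rows that do not move let the fingers close. It gives the time, the measured TCP pose, the force, the opening and the grip force at its end, in the units of the state.
- sense(): the state, without advancing time (a new reading comes with each control period).
- read_camera(name): name is "side" or "top" or "wrist"; returns a dict with "image" (480x640x3 uint8, blue, green, red), "depth" (480x640 float32, mm along the optical axis (not along the pixel's ray), 0 where there is no reading), "intrinsics" (3x3 intrinsics, pixels), "R" (3x3) and "t" (3): a world point X has camera coordinates R X + t; the wrist camera has in their place "mount" (4x4, takes a point from camera to tool coordinates, whose origin is the TCP and whose axes are the flange's). Camera axes: x right, y down, z forward; pixel columns grow to the right and rows downward; lengths in mm; the calibration is good to about 2 mm. The wrist camera is an equidistant fisheye: a pixel r from the principal point sees the ray r / f radians off the axis. A picture is of the moment at which its call begins: read the wrist's pose just before it.
- sign_off(): hands the job in; it is judged then, once.
The state is a dict: "time_s": time; "q": joint angles; "joint_velocities": joint speeds; "joint_torque": joint torques, N m; "position": TCP position; "orientation": TCP orientation; "ft_force": force on the tool from outside, world axes, zero at the start; "ft_torque": the same for the moment, N m; "gripper_width": finger opening in mm; "finger_force": force on a finger pad.
Only numpy, scipy, OpenCV 4.12 (cv2) and the standard library are available. Lean on these libraries where they do the work, as an engineer would, in place of code of your own. Each camera call takes 0.05 s, during which the arm holds its last target. There are 200 camera calls.

## Working session

There is one attempt and no reset: what is moved stays moved. The work goes in short steps, Python scripts to look and compute and a tool call to move; the robot and the scene stay as the last step left them, time stands still between calls to the robot, and variables do not carry over. Pictures are saved under pics/ and viewed, at most 14 in all, crops included, and the job is handed in when it is done.

Besides the shell and the picture viewer there is one more tool, called as name([rows], argument=value, ...), one row to a line, values as JSON. carry_out: Moves the arm, as the interface text tells. Its arguments: {"type":"object","properties":{"motion":{"type":"array"}},"required":["motion"]}

```bash
mkdir -p pics
python3 - <<'E'
from cell import *
import cv2,numpy as np,pickle
s=sense();print(s)
d={}
for n in("top","side","wrist"):
    c=read_camera(n);d[n]=c;cv2.imwrite(f"pics/{n}0.png",c["image"])
    print(n,c["intrinsics"].tolist() if hasattr(c["intrinsics"],'tolist') else c["intrinsics"]); 
    print({k:np.round(v,4).tolist() for k,v in c.items() if k in("R","t","mount")}, (c["depth"]>0).mean())
pickle.dump(d,open("c0.pkl","wb"))
E
```

```text
{'time_s': 0.0, 'q': array([ 1.22142627,  0.33284634, -0.06471767,  1.46094963,  0.02159223,
        1.3498955 , -0.08847203]), 'joint_velocities': array([-0.00093918,  0.00016572, -0.0014679 ,  0.0014677 , -0.00018885,
       -0.00023503, -0.00113965]), 'joint_torque': array([-7.03319656e-04, -6.23255467e+01,  2.42198654e-02, -3.89899850e+01,
       -6.14009122e-02,  3.97601305e-02,  1.61142129e-04]), 'position': array([ 200.49751206, -591.55552217,  221.76595919]), 'orientation': array([-6.87654168e-04,  9.86676872e-01,  1.62690680e-01, -1.40059745e-04]), 'ft_force': array([0.01120172, 1.58360247, 1.19386365]), 'ft_torque': array([-0.00886431, -0.02260002, -0.03975359]), 'finger_force': 0.0, 'gripper_width': 86.94414538306354}
top [[589.9263451163981, 0.0, 321.1449914535584], [0.0, 589.9263451163981, 237.97470335040816], [0.0, 0.0, 1.0]]
{'R': [[-0.0075, -0.9999, -0.0098], [-0.9902, 0.0088, -0.1391], [0.1392, 0.0087, -0.9902]], 't': [-53.5864, 518.2833, 1402.9369]} 0.9961002604166667
side [[559.5452839003952, 0.0, 312.49595513244395], [0.0, 559.5452839003952, 243.7600513863453], [0.0, 0.0, 1.0]]
{'R': [[-0.9981, -0.0604, 0.0081], [-0.0462, 0.6631, -0.7471], [0.0398, -0.7461, -0.6647]], 't': [510.9624, 101.9893, 1564.4505]} 0.9961686197916667
wrist [[371.64829954431775, 0.0, 323.37469729491755], [0.0, 371.64829954431775, 243.12861356984686], [0.0, 0.0, 1.0]]
{'mount': [[-0.0002, -0.9607, -0.2774, 75.2325], [1.0, -0.0003, 0.0002, -0.2275], [-0.0003, -0.2774, 0.9607, -161.7481], [0.0, 0.0, 0.0, 1.0]]} 0.9935514322916666
```

View pics/top0.png

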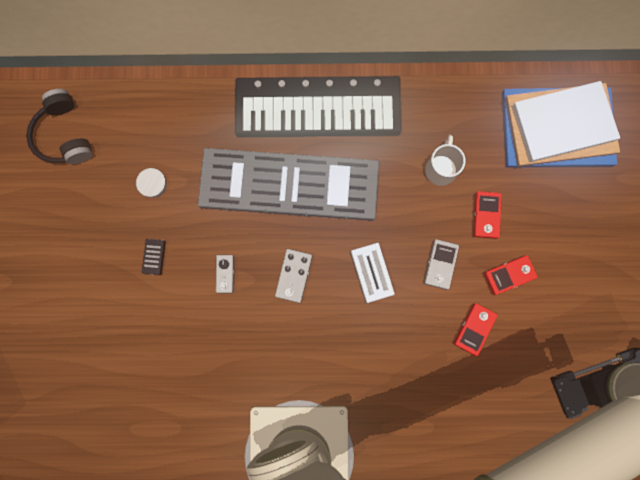

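View pics/side0.png

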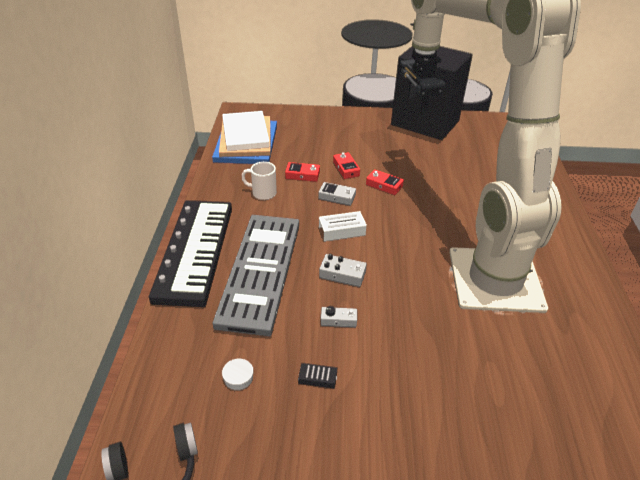

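The top view shows, left to right: supply (153,257), mini (224,274), delay (294,276), bridge (372,272) and grey tuner (442,264). The pads are mini (237,180), supply (290,184) and tuner (339,185). There are three red look-alikes at (488,215), (512,275) and (477,330), so the tuner is the only grey one. The side view agrees, and all footswitches already face the robot.

```bash
cat > h.py <<'E'
import cv2,numpy as np
def cloud(c,pose=None):
    "world points (H,W,3) from depth; pose=(R,p) of tool for the wrist"
    K=c["intrinsics"];v,u=np.mgrid[:480,:640].astype(float)
    a,b=(u-K[0,2])/K[0,0],(v-K[1,2])/K[1,1]
    if pose is not None:
        th=np.hypot(a,b)+1e-9;s=np.tan(th)/th;a,b=a*s,b*s
    P=np.dstack([a,b,np.ones_like(a)])*c["depth"][...,None]
    if pose is None: return (P-c["t"])@c["R"]
    M=c["mount"];return (P@M[:3,:3].T+M[:3,3])@pose[0].T+pose[1]
def rect(xy):
    (x,y),(w,h),a=cv2.minAreaRect(xy.astype(np.float32))
    if w<h:w,h,a=h,w,a+90
    a=(a+90)%180-90
    return np.round([x,y,w,h,np.deg2rad(a)],3)
E
cat > m0.py <<'E'
from h import *
import pickle
d=pickle.load(open("c0.pkl","rb"))
seeds={"supply":(153,257),"mini":(224,274),"delay":(294,276),"bridge":(372,272),"tuner":(442,264),"tin":(150,183)}
T=cloud(d["top"]);S=cloud(d["side"])
for n,P in(("top",T),("side",S)):
    z=P[...,2]; t=(abs(z)<8)&(abs(P[...,0]-420)<150)&(abs(P[...,1])<250)
    print(n,"table z",np.median(z[t]),z[t].std())
for k,(u,v) in seeds.items():
    c=np.median(T[v-2:v+3,u-2:u+3].reshape(-1,3),0)
    for n,P in(("top",T),("side",S)):
        m=(np.hypot(P[...,0]-c[0],P[...,1]-c[1])<85)&(P[...,2]>8)&(P[...,0]<c[0]+70)
        q=P[m];zt=np.histogram(q[:,2],np.arange(8,120,2));top=zt[1][zt[0].argmax()]+1
        mm=(m&(abs(P[...,2]-top)<4)).astype(np.uint8)
        l,lab,st,_=cv2.connectedComponentsWithStats(mm);i=1+st[1:,4].argmax();q=P[lab==i]
        print(k,n,"z",round(float(np.median(q[:,2])),1),rect(q[:,:2]),len(q))
# board & pads by brightness
for n,P in(("top",T),("side",S)):
    g=d[n]["image"].min(2);b=(P[...,2]>26)&(P[...,2]<42)&(P[...,0]>540)&(P[...,0]<800)&(abs(P[...,1])<330)
    l,lab,st,_=cv2.connectedComponentsWithStats(b.astype(np.uint8))
    i=1+st[1:,4].argmax();B=lab==i;print(n,"board",np.median(P[B][:,2]),rect(P[B][:,:2]))
    l,lab,st,_=cv2.connectedComponentsWithStats((B&(g>150)).astype(np.uint8))
    for j in range(1,l):
        if st[j,4]>40:print("  pad",rect(P[lab==j][:,:2]),np.median(P[lab==j][:,2]).round(1),st[j,4])
E
python3 m0.py
```

```text
top table z -0.2994008964195516 3.0331583006519485
side table z 2.18311018711582 2.4434159334978487
supply top z 22.9 [ 4.79827e+02  3.56917e+02  8.62980e+01  4.78310e+01 -7.70000e-02] 527
supply side z 24.9 [ 4.78699e+02  3.58245e+02  8.60430e+01  5.00690e+01 -8.80000e-02] 585
mini top z 30.7 [ 4.36096e+02  1.78594e+02  9.04700e+01  4.07730e+01 -4.00000e-03] 396
mini side z 32.8 [4.35012e+02 1.81626e+02 9.00330e+01 4.55550e+01 1.60000e-02] 323
delay top z 37.4 [ 4.28738e+02  9.70600e+00  1.19779e+02  6.39500e+01 -2.39000e-01] 943
delay side z 40.3 [ 4.27942e+02  1.17610e+01  1.19806e+02  6.97320e+01 -2.46000e-01] 528
bridge top z 39.6 [ 4.34404e+02 -1.81389e+02  1.29949e+02  6.81390e+01  2.83000e-01] 1229
bridge side z 42.5 [ 4.32899e+02 -1.79683e+02  1.30057e+02  7.56070e+01  2.71000e-01] 566
tuner top z 30.9 [ 4.54052e+02 -3.51164e+02  1.12301e+02  6.04510e+01 -2.60000e-01] 870
tuner side z 33.2 [ 4.54072e+02 -3.48353e+02  1.13059e+02  6.90220e+01 -2.81000e-01] 338
tin top z 25.6 [665.603 366.447  71.561  69.57    1.117] 512
tin side z 28.2 [665.107 368.542  72.241  70.611  -1.033] 583
top board 33.981163659724764 [658.121  21.739 440.811 152.548   1.485]
  pad [ 6.67345e+02  1.51788e+02  9.03660e+01  2.99960e+01 -8.60000e-02] 35.1 411
  pad [ 6.50178e+02 -1.00364e+02  1.04589e+02  5.40950e+01 -9.00000e-02] 35.6 860
  pad [ 6.55119e+02  3.52720e+01  9.06320e+01  1.53260e+01 -8.20000e-02] 35.2 213
  pad [ 6.53847e+02  5.62700e+00  8.83750e+01  1.61450e+01 -7.40000e-02] 35.1 224
side board 36.2517894874873 [657.673  22.581 447.857 152.122   1.491]
  pad [ 6.51243e+02 -1.04065e+02  1.05729e+02  6.81410e+01 -6.30000e-02] 37.5 438
  pad [ 6.54261e+02  3.14100e+00  9.19170e+01  2.96300e+01 -1.15000e-01] 37.5 150
  pad [ 6.55545e+02  3.04630e+01  9.03500e+01  2.62920e+01 -1.36000e-01] 37.0 156
  pad [ 6.66559e+02  1.48036e+02  9.04780e+01  3.87060e+01 -1.11000e-01] 37.5 318
```

```bash
cat >> h.py <<'E'
from scipy.spatial.transform import Rotation as Ro
def pose(s):
    w,x,y,z=s["orientation"];return Ro.from_quat([x,y,z,w]).as_matrix(),np.array(s["position"])
def goal(yaw):
    c,s=np.cos(yaw),np.sin(yaw);return np.array([[c,s,0],[s,-c,0],[0,0,-1.]])
def plan(s,xyz,yaw):
    R,p=pose(s);G=goal(yaw)
    print("at",p.round(1),"yaw",np.arctan2(R[1,0],R[0,0]).round(3),"F",s["ft_force"].round(1),"w",round(s["gripper_width"],1),"t",s["time_s"])
    print("  turn deg",np.rad2deg(Ro.from_matrix(R.T@G).as_rotvec()).round(2)," then shift/40",(G.T@(np.array(xyz)-p)/40).round(3))
E
python3 -c "
from cell import *;from h import *
s=sense();plan(s,(454,-351,222),-.08)
import pickle
for a,b in [((454,-351),(430,10)),((430,10),(480,357))]: print((goal(-.08).T@np.array([b[0]-a[0],b[1]-a[1],0])/40).round(2))"
```

```text
at [ 200.5 -591.7  222. ] yaw 0.327 F [ 0.4 -0.1 -0.2] w 87.2 t 0.15
  turn deg [-6.000e-02  1.000e-02  2.331e+01]  then shift/40 [ 5.836e+00 -6.504e+00 -1.000e-03]
[-1.32 -8.95  0.  ]
[ 0.55 -8.75  0.  ]
```

carry_out([
  [0, 0, 7.77, 0, 0, 0, 1],
  [0, 0, 7.77, 0, 0, 0, 1],
  [0, 0, 7.77, 0, 0, 0, 1],
  [0, 0, 0, 0.73, -0.81, 0, 1],
  [0, 0, 0, 0.73, -0.81, 0, 1],
  [0, 0, 0, 0.73, -0.81, 0, 1],
  [0, 0, 0, 0.73, -0.81, 0, 1],
  [0, 0, 0, 0.73, -0.81, 0, 1],
  [0, 0, 0, 0.73, -0.81, 0, 1],
  [0, 0, 0, 0.73, -0.81, 0, 1],
  [0, 0, 0, 0.73, -0.81, 0, 1],
  [0, 0, 0, -0.15, -0.99, 0, 1],
  [0, 0, 0, -0.15, -0.99, 0, 1],
  [0, 0, 0, -0.15, -0.99, 0, 1],
  [0, 0, 0, -0.15, -0.99, 0, 1],
  [0, 0, 0, -0.15, -0.99, 0, 1],
  [0, 0, 0, -0.15, -0.99, 0, 1],
  [0, 0, 0, -0.15, -0.99, 0, 1],
  [0, 0, 0, -0.15, -0.99, 0, 1],
  [0, 0, 0, -0.15, -0.99, 0, 1],
])

```text
time_s: 2.65
position: [428.5, 8.6, 222.5]
orientation: [0.0, 0.999, -0.04, 0.0]
ft_force: [0.6, 0.3, -0.0]
gripper_width: 87.2
finger_force: 0.0
```

carry_out([
  [0, 0, 0, 0.06, -0.97, 0, 1],
  [0, 0, 0, 0.06, -0.97, 0, 1],
  [0, 0, 0, 0.06, -0.97, 0, 1],
  [0, 0, 0, 0.06, -0.97, 0, 1],
  [0, 0, 0, 0.06, -0.97, 0, 1],
  [0, 0, 0, 0.06, -0.97, 0, 1],
  [0, 0, 0, 0.06, -0.97, 0, 1],
  [0, 0, 0, 0.06, -0.97, 0, 1],
  [0, 0, 0, 0.06, -0.97, 0, 1],
  [0, 0, 0, 0, 0, 0, 1],
])

```text
time_s: 3.9
position: [477.0, 356.6, 221.9]
orientation: [-0.001, 0.999, -0.038, -0.001]
ft_force: [-0.4, 0.1, 0.3]
gripper_width: 86.6
finger_force: 0.0
```

```bash
cat > look.py <<'E'
from cell import *;from h import *
import sys
def look(name,xy,top,r=85,tol=4):
    s=sense();c=read_camera("wrist");R,p=pose(s)
    P=cloud(c,(R,p))
    m=(np.hypot(P[...,0]-xy[0],P[...,1]-xy[1])<r)
    z=P[m][:,2];h=np.histogram(z[z>top-8],np.arange(top-8,top+9));zz=h[1][h[0].argmax()]+.5
    lab=cv2.connectedComponentsWithStats((m&(abs(P[...,2]-zz)<tol)).astype(np.uint8))
    i=1+lab[2][1:,4].argmax();q=P[lab[1]==i]
    print(name,"z",np.median(q[:,2]).round(2),rect(q[:,:2]),len(q))
    cv2.imwrite(f"pics/w_{name}_{int(s['time_s']*100)}.png",c["image"]);return s,c,P
if __name__=="__main__":
    n,x,y,t=sys.argv[1],*map(float,sys.argv[2:5]);s,c,P=look(n,(x,y),t)
    if len(sys.argv)>5: plan(s,[float(a) for a in sys.argv[5:8]],float(sys.argv[8]))
E
python3 look.py supply 479.8 357 23 479.8 357 4 -.08; ls pics
```

```text
supply z 22.59 [ 4.77694e+02  3.58990e+02  8.60010e+01  4.60950e+01 -9.20000e-02] 3901
at [477.  356.6 221.9] yaw -0.076 F [-0.4  0.1  0.3] w 86.6 t 3.9
  turn deg [-0.07  0.11  0.23]  then shift/40 [ 0.068 -0.015  5.447]
side0.png
top0.png
w_supply_390.png
wrist0.png
```

carry_out([
  [0, 0, 0.9, 0.01, -0.06, 0.5, 1],
  [0, 0, 0, 0, 0, 0.9, 1],
  [0, 0, 0, 0, 0, 0.9, 1],
  [0, 0, 0, 0, 0, 0.9, 1],
  [0, 0, 0, 0, 0, 0.9, 1],
  [0, 0, 0, 0, 0, 0.7, 1],
  [0, 0, 0, 0, 0, 0.4, 1],
  [0, 0, 0, 0, 0, 0.24, 1],
  [0, 0, 0, 0, 0, 0, 1],
  [0, 0, 0, 0, 0, 0, -1],
  [0, 0, 0, 0, 0, 0, -1],
  [0, 0, 0, 0, 0, 0, -1],
  [0, 0, 0, 0, 0, 0, -1],
  [0, 0, 0, 0, 0, 0, -1],
])

```text
time_s: 5.7
position: [479.0, 356.3, 5.0]
orientation: [-0.0, 0.999, -0.048, 0.0]
ft_force: [-0.0, 0.0, 2.7]
gripper_width: 45.9
finger_force: 30.0
```

```bash
python3 -c "
from cell import *;from h import *
plan(sense(),(654.5,20.4,222),-.086)"
```

```text
at [479.  356.3   5. ] yaw -0.096 F [-0.   0.   2.7] w 45.9 t 5.7
  turn deg [-0.02 -0.01 -0.55]  then shift/40 [ 5.093  7.989 -5.424]
```

carry_out([
  [0, 0, 0, 0, 0, -0.3, -1],
  [0, 0, 0, 0, 0, -0.8, -1],
  [0, 0, 0, 0, 0, -0.9, -1],
  [0, 0, 0, 0, 0, -0.9, -1],
  [0, 0, 0, 0, 0, -0.9, -1],
  [0, 0, 0, 0, 0, -0.9, -1],
  [0, 0, -0.55, 0.2, 0.4, -0.72, -1],
  [0, 0, 0, 0.25, 0.84, 0, -1],
  [0, 0, 0, 0.25, 0.84, 0, -1],
  [0, 0, 0, 0.25, 0.84, 0, -1],
  [0, 0, 0, 0.25, 0.84, 0, -1],
  [0, 0, 0, 0.25, 0.84, 0, -1],
  [0, 0, 0, 0.25, 0.84, 0, -1],
  [0, 0, 0, 0.25, 0.84, 0, -1],
  [0, 0, 0, 0.25, 0.84, 0, -1],
  [0, 0, 0, 0.25, 0.84, 0, -1],
  [0, 0, 0, 0, 0, 0, -1],
  [0, 0, 0, 0, 0, 0, -1],
])

```text
time_s: 7.95
position: [548.8, 31.1, 222.1]
orientation: [-0.0, 0.999, -0.043, 0.0]
ft_force: [0.4, 0.5, -3.2]
gripper_width: 45.7
finger_force: 30.0
```

```bash
cat > pads.py <<'E'
from cell import *;from h import *
import pickle,sys
s=sense();c=read_camera("wrist");R,p=pose(s);P=cloud(c,(R,p));pickle.dump((s,c),open("w.pkl","wb"))
plan(s,p,-.086)
g=c["image"].min(2)
B=(abs(P[...,2]-35)<8)&(P[...,0]>560)&(P[...,0]<760)&(abs(P[...,1])<300)
l,lab,st,_=cv2.connectedComponentsWithStats((B&(g>150)).astype(np.uint8))
for j in range(1,l):
    if st[j,4]>300:print("pad",rect(P[lab==j][:,:2]),np.median(P[lab==j][:,2]).round(1),st[j,4])
# held thing in tool axes
Q=(P-p)@R
m=(abs(Q[...,0])<75)&(abs(Q[...,1])<50)&(Q[...,2]<8)&(Q[...,2]>-60)
np.save("held.npy",Q)
h,e=np.histogram(Q[m][:,2],np.arange(-60,10,2));i=h.argmax();zz=e[i]+1
lab=cv2.connectedComponentsWithStats((m&(abs(Q[...,2]-zz)<3)).astype(np.uint8));i=1+lab[2][1:,4].argmax()
q=Q[lab[1]==i];print("held z",np.median(q[:,2]),rect(q[:,:2]),len(q))
cv2.imwrite(f"pics/pads_{int(s['time_s']*100)}.png",c["image"])
E
python3 pads.py; ls pics
```

```text
at [548.8  31.1 222.1] yaw -0.086 F [ 0.4  0.5 -3.2] w 45.7 t 7.95
  turn deg [-0.03 -0.    0.02]  then shift/40 [0. 0. 0.]
pad [725.467  53.036 358.748  10.051   1.485] 33.6 1277
pad [656.215  90.551 301.93  126.312   1.518] 34.0 15704
pad [ 6.51743e+02 -9.88210e+01  1.07983e+02  6.03030e+01 -7.00000e-02] 35.5 5294
held z -17.54976606035941 [ 1.9107e+01 -5.5000e-02  6.3381e+01  4.5553e+01  1.5680e+00] 11238
pads_795.png
side0.png
top0.png
w_supply_390.png
wrist0.png
```

View pics/pads_795.png

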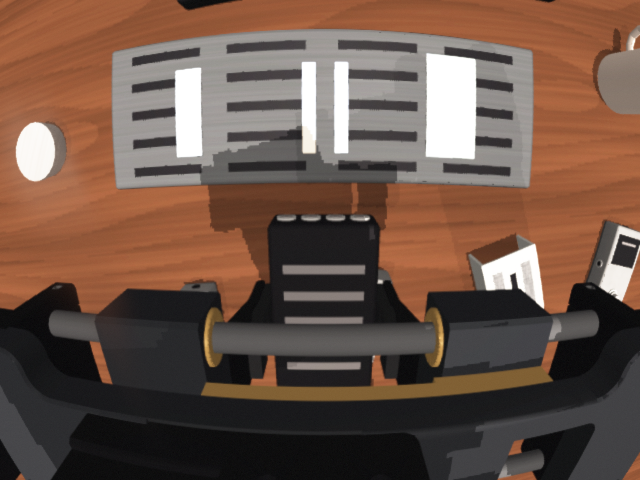

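```bash
cat > pads2.py <<'E'
from h import *
import pickle
s,c=pickle.load(open("w.pkl","rb"));R,p=pose(s);P=cloud(c,(R,p));im=c["image"].astype(int)
g=im.min(2)
B=(abs(P[...,2]-35)<8)&(P[...,0]>560)&(P[...,0]<760)&(abs(P[...,1])<300)
for th in (200,):
  l,lab,st,ce=cv2.connectedComponentsWithStats((B&(g>th)).astype(np.uint8))
  for j in range(1,l):
    if st[j,4]>150:print(th,"pad",rect(P[lab==j][:,:2]),np.median(P[lab==j][:,2]).round(1),st[j,4],ce[j].round())
Q=(P-p)@R
m=(abs(Q[...,0])<90)&(abs(Q[...,1])<45)&(abs(Q[...,2]+18)<3)
q=Q[m];b=q[abs(q[:,1])<18]
print("held front end x",np.percentile(b[:,0],[95,98,99.5,100]).round(1),"y",np.percentile(q[q[:,0]>25][:,1],[1,99]).round(1))
f=q[(q[:,0]>25)];print("yaw from left/right front corners", [np.percentile(f[abs(f[:,1]-y)<4][:,0],99).round(2) for y in(-16,0,16)])
E
python3 pads2.py
```

```text
200 pad [ 6.49480e+02 -1.01069e+02  1.02095e+02  5.25110e+01 -8.20000e-02] 35.6 4990 [451. 106.]
200 pad [ 6.52684e+02  5.63600e+00  8.79980e+01  1.31570e+01 -8.50000e-02] 35.5 1311 [341. 107.]
200 pad [ 6.55486e+02  3.61040e+01  8.64060e+01  1.30840e+01 -8.70000e-02] 35.6 1230 [309. 106.]
200 pad [ 6.65630e+02  1.52331e+02  8.76180e+01  2.85130e+01 -8.80000e-02] 35.5 2259 [188. 112.]
held front end x [39.4 40.8 41.3 41.8] y [-22.2  22.3]
yaw from left/right front corners [np.float64(41.34), np.float64(41.55), np.float64(41.28)]
```

```bash
python3 -c "
from cell import *;from h import *
plan(sense(),(655.6,20.6,41.5),-.086)"
```

```text
at [548.7  31.5 222.1] yaw -0.085 F [ 0.3 -0.  -1.8] w 45.5 t 8.0
  turn deg [-0.03 -0.    0.08]  then shift/40 [2.685 0.043 4.514]
```

carry_out([
  [0, 0, 0.08, 0.4, 0, 0, -1],
  [0, 0, 0, 0.8, 0.01, 0, -1],
  [0, 0, 0, 0.8, 0.01, 0, -1],
  [0, 0, 0, 0.5, 0.01, 0.4, -1],
  [0, 0, 0, 0.185, 0.013, 0.8, -1],
  [0, 0, 0, 0, 0, 0.9, -1],
  [0, 0, 0, 0, 0, 0.9, -1],
  [0, 0, 0, 0, 0, 0.7, -1],
  [0, 0, 0, 0, 0, 0.3, -1],
  [0, 0, 0, 0, 0, 0, -1],
  [0, 0, 0, 0, 0, 0, -1],
])

```text
time_s: 9.38
position: [656.8, 19.7, 63.3]
orientation: [-0.0, 0.999, -0.044, 0.001]
ft_force: [-0.5, 0.5, -1.5]
gripper_width: 46.0
finger_force: 30.0
```

```bash
python3 -c "
from cell import *;from h import *
plan(sense(),(655.6,20.6,41.2),-.086)
plan(sense(),(655.6,20.6,41.2),-.086)"
```

```text
at [656.8  19.7  63.3] yaw -0.087 F [-0.5  0.5 -1.5] w 46.0 t 9.375
  turn deg [-0.02 -0.13 -0.07]  then shift/40 [-0.031 -0.021  0.553]
at [656.8  19.7  63.3] yaw -0.087 F [-0.5  0.5 -1.5] w 46.0 t 9.375
  turn deg [-0.02 -0.13 -0.07]  then shift/40 [-0.031 -0.021  0.553]
```

```bash
cat >> h.py <<'E'
def avg(n=5):
    import cell
    L=[]
    for i in range(n):
        L.append(cell.sense());cell.read_camera("top")
    s=dict(L[-1]);a=np.array([l["position"] for l in L]);s["position"]=a.mean(0);s["orientation"]=np.mean([l["orientation"] for l in L],0)
    s["ft_force"]=np.mean([l["ft_force"] for l in L],0);print("std",a.std(0).round(2));return s
E
python3 -c "
from h import *
plan(avg(6),(655.6,20.6,41.2),-.086)"
```

```text
std [0.2  0.15 0.31]
at [656.6  19.4  63. ] yaw -0.087 F [-0.2  0.5 -2. ] w 45.9 t 9.625
  turn deg [-0.01 -0.11 -0.08]  then shift/40 [-0.027 -0.027  0.545]
```

carry_out([
  [0, 0, 0, -0.027, -0.027, 0.2, -1],
  [0, 0, 0, 0, 0, 0.15, -1],
  [0, 0, 0, 0, 0, 0.08, -1],
  [0, 0, 0, 0, 0, 0.05, -1],
  [0, 0, 0, 0, 0, 0.03, -1],
  [0, 0, 0, 0, 0, 0.02, -1],
  [0, 0, 0, 0, 0, 0, -1],
  [0, 0, 0, 0, 0, 0, -1],
])

```text
time_s: 10.68
position: [655.0, 20.4, 41.0]
orientation: [0.0, 0.999, -0.044, 0.0]
ft_force: [-3.1, -1.2, 5.0]
gripper_width: 46.0
finger_force: 30.0
```

```bash
python3 -c "
from h import *
plan(avg(2),(655.6,20.6,41.2),-.086)"
```

```text
std [0.   0.01 0.  ]
at [655.   20.4  41. ] yaw -0.088 F [-2.7 -0.6  5.1] w 46.3 t 10.725
  turn deg [ 0.   -0.03 -0.09]  then shift/40 [ 0.014 -0.006 -0.004]
```

carry_out([
  [0, 0, 0, 0, 0, 0, 1],
  [0, 0, 0, 0, 0, 0, 1],
  [0, 0, 0, 0, 0, 0, 1],
  [0, 0, 0, 0, 0, -0.2, 1],
  [0, 0, 0, 0, 0, -0.7, 1],
  [0, 0, 0, 0, 0, -0.9, 1],
  [0, 0, 0, 0, 0, -0.9, 1],
  [0, 0, 0, -0.3, 0, -0.9, 1],
  [0, 0, 0, -0.8, 0, -0.9, 1],
  [0, 0, 0, -0.8, 0, 0, 1],
  [0, 0, 0, -0.8, 0, 0, 1],
  [0, 0, 0, 0, 0, 0, 1],
  [0, 0, 0, 0, 0, 0, 1],
])

```text
time_s: 12.4
position: [547.8, 29.7, 221.1]
orientation: [0.0, 0.999, -0.044, 0.001]
ft_force: [-0.0, -0.9, -0.2]
gripper_width: 87.0
finger_force: 0.0
```

```bash
python3 look.py supply 654 21 59 434 -181 222 0.28
```

```text
supply z 58.6 [ 6.53096e+02  2.01250e+01  8.57170e+01  4.59570e+01 -8.90000e-02] 5127
at [547.8  29.7 221.1] yaw -0.088 F [-0.  -0.9 -0.2] w 87.0 t 12.4
  turn deg [ 2.000e-02 -7.000e-02 -2.107e+01]  then shift/40 [-4.191  4.276 -0.021]
```

carry_out([
  [0, 0, -7, 0, 0, 0, 1],
  [0, 0, -7, 0, 0, 0, 1],
  [0, 0, -7.07, 0, 0, 0, 1],
  [0, 0, 0, -0.7, 0.713, 0, 1],
  [0, 0, 0, -0.7, 0.713, 0, 1],
  [0, 0, 0, -0.7, 0.713, 0, 1],
  [0, 0, 0, -0.7, 0.713, 0, 1],
  [0, 0, 0, -0.7, 0.713, 0, 1],
  [0, 0, 0, -0.7, 0.713, 0, 1],
  [0, 0, 0, 0, 0, 0, 1],
  [0, 0, 0, 0, 0, 0, 1],
])

```text
time_s: 13.82
position: [433.9, -180.6, 220.5]
orientation: [-0.0, 0.99, 0.14, 0.0]
ft_force: [0.1, 0.3, 0.1]
gripper_width: 86.9
finger_force: 0.0
```

```bash
python3 look.py bridge 434 -181 40 434 -181 12 0.28; python3 -c "
from m0 import T,d,cloud,rect" >/dev/null
cat > topchk.py <<'E'
from cell import *;from h import *
import sys
c=read_camera("top");P=cloud(c)
for a in sys.argv[1:]:
    n,x,y,z=a.split(",");x,y,z=map(float,(x,y,z))
    m=(abs(P[...,2]-z)<4)&(np.hypot(P[...,0]-x,P[...,1]-y)<85)
    lab=cv2.connectedComponentsWithStats(m.astype(np.uint8));i=1+lab[2][1:,4].argmax();q=P[lab[1]==i]
    print(n,np.median(q[:,2]).round(1),rect(q[:,:2]),len(q))
E
python3 topchk.py supply,654,20,59
```

```text
bridge z 39.67 [ 4.32314e+02 -1.80504e+02  1.30899e+02  6.88000e+01  2.81000e-01] 9509
at [ 433.9 -180.6  220.5] yaw 0.281 F [0.1 0.3 0.1] w 86.9 t 13.825
  turn deg [-0.02 -0.02  0.03]  then shift/40 [-1.000e-03  1.100e-02  5.214e+00]
supply 58.8 [ 6.54603e+02  1.89410e+01  8.58960e+01  4.58240e+01 -8.40000e-02] 524
```

carry_out([
  [0, 0, 0, -0.038, -0.013, 0.46, 1],
  [0, 0, 0, 0, 0, 0.9, 1],
  [0, 0, 0, 0, 0, 0.9, 1],
  [0, 0, 0, 0, 0, 0.9, 1],
  [0, 0, 0, 0, 0, 0.8, 1],
  [0, 0, 0, 0, 0, 0.6, 1],
  [0, 0, 0, 0, 0, 0.4, 1],
  [0, 0, 0, 0, 0, 0.3, 1],
  [0, 0, 0, 0, 0, 0, 1],
  [0, 0, 0, 0, 0, 0, -1],
  [0, 0, 0, 0, 0, 0, -1],
  [0, 0, 0, 0, 0, 0, -1],
  [0, 0, 0, 0, 0, 0, -1],
])

```text
time_s: 15.55
position: [431.9, -181.2, 10.7]
orientation: [0.0, 0.99, 0.14, 0.0]
ft_force: [-0.9, 0.4, 6.0]
gripper_width: 67.5
finger_force: 30.0
```

```bash
python3 -c "
from h import *
plan(avg(2),(548.5,30.5,222),-.086)"
```

```text
std [0.01 0.01 0.01]
at [ 431.9 -181.1   10.7] yaw 0.28 F [-1.2  0.4  6. ] w 67.7 t 15.6
  turn deg [ 0.03 -0.04 20.98]  then shift/40 [ 2.449 -5.522 -5.283]
```

carry_out([
  [0, 0, 0, 0, 0, -0.3, -1],
  [0, 0, 0, 0, 0, -0.8, -1],
  [0, 0, 0, 0, 0, -0.9, -1],
  [0, 0, 0, 0, 0, -0.9, -1],
  [0, 0, 0, 0, 0, -0.9, -1],
  [0, 0, 0, 0, 0, -0.9, -1],
  [0, 0, 0, 0, 0, -0.58, -1],
  [0, 0, 7, 0, 0, 0, -1],
  [0, 0, 7, 0, 0, 0, -1],
  [0, 0, 6.98, 0, 0, 0, -1],
  [0, 0, 0, 0.35, -0.79, 0, -1],
  [0, 0, 0, 0.35, -0.79, 0, -1],
  [0, 0, 0, 0.35, -0.79, 0, -1],
  [0, 0, 0, 0.35, -0.79, 0, -1],
  [0, 0, 0, 0.35, -0.79, 0, -1],
  [0, 0, 0, 0.35, -0.79, 0, -1],
  [0, 0, 0, 0.35, -0.79, 0, -1],
  [0, 0, 0, 0, 0, 0, -1],
  [0, 0, 0, 0, 0, 0, -1],
])

```text
time_s: 18.02
position: [547.8, 30.3, 221.4]
orientation: [0.0, 0.999, -0.043, -0.0]
ft_force: [-0.8, 0.1, -2.4]
gripper_width: 68.1
finger_force: 30.0
```

```bash
cat > held.py <<'E'
from cell import *;from h import *
import sys,pickle
# usage: top height above TCP (approx), half length, y-halfwidth
t,hl,hw=map(float,sys.argv[1:4])
s=sense();c=read_camera("wrist");R,p=pose(s);P=cloud(c,(R,p));Q=(P-p)@R
pickle.dump((s,c),open("w.pkl","wb"));cv2.imwrite(f"pics/h_{int(s['time_s']*100)}.png",c["image"])
m=(abs(Q[...,0])<100)&(abs(Q[...,1])<hw+6)&(abs(Q[...,2]+t)<5)
q=Q[m];zz=np.median(q[:,2]);q=q[(abs(q[:,2]-zz)<2.5)&(q[:,0]>20)]
ys=np.linspace(-.6,.6,7)*hw
xs=[np.percentile(q[abs(q[:,1]-y)<3][:,0],99) for y in ys]
print("held top above TCP",-zz.round(2),"front x",np.round(xs,1),"-> centre x",np.round(np.median(xs)-hl,2),"y",np.percentile(q[:,1],[.5,99.5]).round(1),"skew",np.polyfit(ys,xs,1)[0].round(3))
if len(sys.argv)>4: plan(s,[float(a) for a in sys.argv[4:7]],float(sys.argv[7]))
E
python3 held.py 30 65 34 653.5 20.2 50 -.087;python3 look.py supply 654 21 59
```

```text
held top above TCP 28.88 front x [65.4 65.5 65.6 65.6 65.8 65.6 65.6] -> centre x 0.57 y [-33.5  33.8] skew 0.006
at [547.8  30.3 221.4] yaw -0.086 F [-0.8  0.1 -2.4] w 68.1 t 18.025
  turn deg [0.04 0.03 0.04]  then shift/40 [2.655 0.022 4.285]
supply z 58.58 [ 6.53732e+02  2.01660e+01  8.58560e+01  4.60120e+01 -8.70000e-02] 5121
```

carry_out([
  [0, 0, 0, 0.4, 0, 0, -1],
  [0, 0, 0, 0.8, 0.01, 0, -1],
  [0, 0, 0, 0.8, 0.01, 0, -1],
  [0, 0, 0, 0.5, 0, 0.2, -1],
  [0, 0, 0, 0.152, 0, 0.71, -1],
  [0, 0, 0, 0, 0, 0.9, -1],
  [0, 0, 0, 0, 0, 0.9, -1],
  [0, 0, 0, 0, 0, 0.5, -1],
  [0, 0, 0, 0, 0, 0.2, -1],
  [0, 0, 0, 0, 0, 0, -1],
  [0, 0, 0, 0, 0, 0, -1],
])

```text
time_s: 19.5
position: [654.7, 21.2, 86.5]
orientation: [-0.0, 0.999, -0.043, 0.001]
ft_force: [-1.3, 0.5, -1.4]
gripper_width: 67.9
finger_force: 30.0
```

```bash
python3 -c "
from h import *
plan(avg(2),(653.4,20.4,45),-.087)"
```

```text
std [0.03 0.01 0.05]
at [654.6  21.2  86.4] yaw -0.086 F [-0.7  0.4 -1.2] w 68.1 t 19.55
  turn deg [-0.01 -0.13  0.06]  then shift/40 [-0.029  0.022  1.035]
```

carry_out([
  [0, -0.1, 0.06, -0.029, 0.022, 0.2, -1],
  [0, 0, 0, 0, 0, 0.3, -1],
  [0, 0, 0, 0, 0, 0.25, -1],
  [0, 0, 0, 0, 0, 0.13, -1],
  [0, 0, 0, 0, 0, 0.07, -1],
  [0, 0, 0, 0, 0, 0.03, -1],
  [0, 0, 0, 0, 0, 0.03, -1],
  [0, 0, 0, 0, 0, 0.01, -1],
  [0, 0, 0, 0, 0, 0, -1],
])

```text
time_s: 20.72
position: [652.8, 20.4, 44.8]
orientation: [0.0, 0.999, -0.043, -0.0]
ft_force: [-1.9, -0.2, 4.3]
gripper_width: 67.8
finger_force: 30.0
```

```bash
python3 -c "
from h import *
plan(avg(2),(653.4,20.4,45),-.087)"
```

```text
std [0.01 0.03 0.01]
at [652.8  20.3  44.8] yaw -0.087 F [-1.9 -0.7  4.7] w 67.8 t 20.775
  turn deg [ 0.    0.05 -0.  ]  then shift/40 [ 0.014 -0.003 -0.005]
```

carry_out([
  [0, 0, 0, 0, 0, 0, 1],
  [0, 0, 0, 0, 0, 0, 1],
  [0, 0, 0, 0, 0, 0, 1],
  [0, 0, 0, 0, 0, -0.2, 1],
  [0, 0, 0, 0, 0, -0.7, 1],
  [0, 0, 0, 0, 0, -0.9, 1],
  [0, 0, 0, 0, 0, -0.9, 1],
  [0, 0, 0, -0.3, 0, -0.9, 1],
  [0, 0, 0, -0.8, 0, -0.8, 1],
  [0, 0, 0, -0.8, 0, 0, 1],
  [0, 0, 0, -0.8, 0, 0, 1],
  [0, 0, 0, 0, 0, 0, 1],
  [0, 0, 0, 0, 0, 0, 1],
])

```text
time_s: 22.45
position: [545.8, 29.5, 220.9]
orientation: [0.0, 0.999, -0.044, -0.0]
ft_force: [-0.3, -0.5, -0.4]
gripper_width: 87.2
finger_force: 0.0
```

```bash
python3 look.py bridge 654 21 74 454 -350 222 -0.265; python3 topchk.py bridge,654,20,74
```

```text
bridge z 73.71 [ 6.54073e+02  1.98600e+01  1.29762e+02  6.86240e+01 -8.80000e-02] 12492
at [545.8  29.5 220.9] yaw -0.087 F [-0.3 -0.5 -0.4] w 87.2 t 22.45
  turn deg [1.000e-02 3.000e-02 1.019e+01]  then shift/40 [ 0.271  9.757 -0.027]
bridge 73.9 [ 6.74052e+02 -1.01600e+00  8.95680e+01  3.16790e+01 -8.70000e-02] 269
```

carry_out([
  [0, 0, 5, 0, 0, 0, 1],
  [0, 0, 5.2, 0, 0, 0, 1],
  [0, 0, 0, 0.025, 0.9, 0, 1],
  [0, 0, 0, 0.025, 0.9, 0, 1],
  [0, 0, 0, 0.025, 0.9, 0, 1],
  [0, 0, 0, 0.025, 0.9, 0, 1],
  [0, 0, 0, 0.025, 0.9, 0, 1],
  [0, 0, 0, 0.025, 0.9, 0, 1],
  [0, 0, 0, 0.025, 0.9, 0, 1],
  [0, 0, 0, 0.025, 0.9, 0, 1],
  [0, 0, 0, 0.025, 0.9, 0, 1],
  [0, 0, 0, 0.025, 0.9, 0, 1],
  [0, 0, 0, 0.025, 0.757, 0, 1],
  [0, 0, 0, 0, 0, 0, 1],
  [0, 0, 0, 0, 0, 0, 1],
])

```text
time_s: 24.42
position: [454.2, -349.3, 220.1]
orientation: [-0.0, 0.991, -0.132, -0.001]
ft_force: [-0.3, -0.9, -0.2]
gripper_width: 87.1
finger_force: 0.0
```

```bash
python3 look.py tuner 454 -351 31 454 -351 8 -0.265; python3 topchk.py bridge,654,20,74; ls pics; cp pics/w_tuner_*.png pics/tunerA.png; python3 -c "
import cv2
i=cv2.imread('pics/tunerA.png');cv2.imwrite('pics/tunercrop.png',cv2.resize(i[40:440,120:640],None,fx=1.4,fy=1.4))"
```

```text
tuner z 30.66 [ 4.52786e+02 -3.50311e+02  1.11584e+02  6.00320e+01 -2.63000e-01] 6621
at [ 454.2 -349.3  220.1] yaw -0.264 F [-0.3 -0.9 -0.2] w 87.1 t 24.425
  turn deg [-0.02  0.12  0.03]  then shift/40 [0.006 0.043 5.303]
bridge 74.0 [ 6.55187e+02  1.87830e+01  1.30967e+02  6.84460e+01 -8.50000e-02] 1241
h_1802.png
pads_795.png
side0.png
top0.png
w_bridge_1382.png
w_bridge_2245.png
w_supply_1240.png
w_supply_1807.png
w_supply_390.png
w_tuner_2442.png
wrist0.png
```

View pics/tunercrop.png

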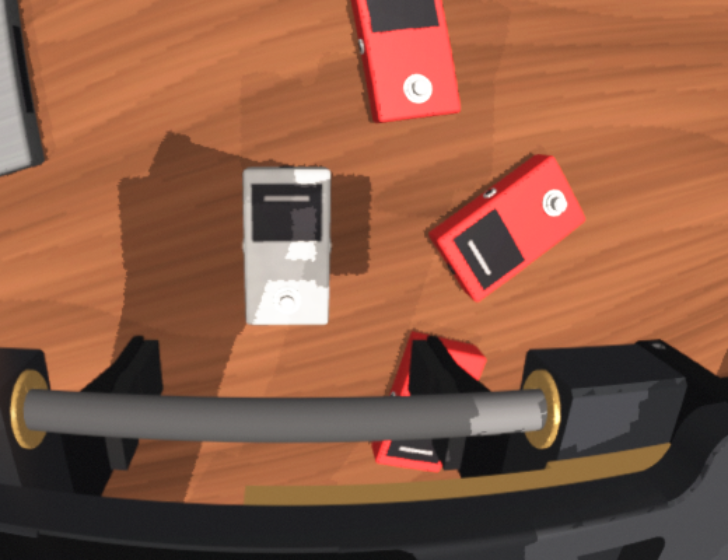

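The crop shows the grey tuner at (287,245), with its dark window and footswitch towards the robot. The pedals at (415,60), (510,230) and (430,400) are red look-alikes. Grey matches the description, so I'm gripping that one.

carry_out([
  [0, 0, 0, -0.027, 0.033, 0.5, 1],
  [0, 0, 0, 0, 0, 0.9, 1],
  [0, 0, 0, 0, 0, 0.9, 1],
  [0, 0, 0, 0, 0, 0.9, 1],
  [0, 0, 0, 0, 0, 0.8, 1],
  [0, 0, 0, 0, 0, 0.6, 1],
  [0, 0, 0, 0, 0, 0.4, 1],
  [0, 0, 0, 0, 0, 0.3, 1],
  [0, 0, 0, 0, 0, 0, 1],
  [0, 0, 0, 0, 0, 0, -1],
  [0, 0, 0, 0, 0, 0, -1],
  [0, 0, 0, 0, 0, 0, -1],
  [0, 0, 0, 0, 0, 0, -1],
])

```text
time_s: 26.15
position: [452.1, -350.9, 8.8]
orientation: [0.0, 0.991, -0.132, -0.001]
ft_force: [-0.4, 0.1, 2.8]
gripper_width: 60.1
finger_force: 30.0
```

```bash
python3 -c "
from h import *
plan(avg(2),(540,-92,222),-.086)"
```

```text
std [0.01 0.01 0.01]
at [ 452.1 -350.9    8.8] yaw -0.265 F [0.3 0.8 2.7] w 59.9 t 26.2
  turn deg [  0.02   0.07 -10.26]  then shift/40 [ 1.634 -6.637 -5.33 ]
```

carry_out([
  [0, 0, 0, 0, 0, -0.3, -1],
  [0, 0, 0, 0, 0, -0.8, -1],
  [0, 0, 0, 0, 0, -0.9, -1],
  [0, 0, 0, 0, 0, -0.9, -1],
  [0, 0, 0, 0, 0, -0.9, -1],
  [0, 0, 0, 0, 0, -0.9, -1],
  [0, 0, 0, 0, 0, -0.63, -1],
  [0, 0, -5, 0, 0, 0, -1],
  [0, 0, -5.26, 0, 0, 0, -1],
  [0, 0, 0, 0.2, -0.83, 0, -1],
  [0, 0, 0, 0.2, -0.83, 0, -1],
  [0, 0, 0, 0.2, -0.83, 0, -1],
  [0, 0, 0, 0.2, -0.83, 0, -1],
  [0, 0, 0, 0.2, -0.83, 0, -1],
  [0, 0, 0, 0.2, -0.83, 0, -1],
  [0, 0, 0, 0.2, -0.83, 0, -1],
  [0, 0, 0, 0.2, -0.83, 0, -1],
  [0, 0, 0, 0, 0, 0, -1],
  [0, 0, 0, 0, 0, 0, -1],
])

```text
time_s: 28.62
position: [538.5, -92.3, 221.7]
orientation: [0.0, 0.999, -0.043, -0.001]
ft_force: [-0.5, -0.1, -2.7]
gripper_width: 59.8
finger_force: 30.0
```

```bash
python3 held.py 22 56 30 649.8 -100.8 60 -.086; python3 pads2.py|grep pad
```

```text
held top above TCP 21.97 front x [55.6 55.6 55.6 55.5 55.5 55.7 55.7] -> centre x -0.41 y [-29.   29.2] skew 0.002
at [538.5 -92.3 221.7] yaw -0.086 F [-0.5 -0.1 -2.7] w 59.8 t 28.625
  turn deg [ 0.04  0.11 -0.02]  then shift/40 [ 2.79  -0.029  4.044]
200 pad [ 6.49524e+02 -1.00080e+02  9.95690e+01  5.01360e+01 -8.60000e-02] 35.7 5114 [322.  96.]
200 pad [ 6.65788e+02  1.52332e+02  8.70800e+01  2.91250e+01 -8.80000e-02] 35.6 1473 [ 85. 125.]
```

carry_out([
  [0, 0, 0, 0.4, 0, 0, -1],
  [0, 0, 0, 0.8, -0.02, 0, -1],
  [0, 0, 0, 0.8, -0.023, 0, -1],
  [0, 0, 0, 0.6, 0, 0.3, -1],
  [0, 0, 0, 0.2, 0, 0.8, -1],
  [0, 0, 0, 0, 0, 0.9, -1],
  [0, 0, 0, 0, 0, 0.9, -1],
  [0, 0, 0, 0, 0, 0.6, -1],
  [0, 0, 0, 0, 0, 0.25, -1],
  [0, 0, 0, 0, 0, 0, -1],
  [0, 0, 0, 0, 0, 0, -1],
])

```text
time_s: 30.05
position: [651.1, -100.0, 72.7]
orientation: [0.0, 0.999, -0.043, 0.0]
ft_force: [-0.3, 0.2, -1.7]
gripper_width: 59.6
finger_force: 30.0
```

```bash
python3 -c "
from h import *
plan(avg(2),(650.2,-100.2,45),-.086)"
```

```text
std [0.01 0.06 0.01]
at [651.1 -99.9  72.8] yaw -0.086 F [-0.2 -0.5 -2.5] w 59.9 t 30.1
  turn deg [ 0.01 -0.02 -0.02]  then shift/40 [-0.021  0.009  0.694]
```

carry_out([
  [0, 0, 0, -0.018, 0.009, 0.2, -1],
  [0, 0, 0, 0, 0, 0.2, -1],
  [0, 0, 0, 0, 0, 0.13, -1],
  [0, 0, 0, 0, 0, 0.07, -1],
  [0, 0, 0, 0, 0, 0.05, -1],
  [0, 0, 0, 0, 0, 0.03, -1],
  [0, 0, 0, 0, 0, 0.02, -1],
  [0, 0, 0, 0, 0, 0, -1],
  [0, 0, 0, 0, 0, 0, -1],
])

```text
time_s: 31.28
position: [649.8, -99.9, 44.8]
orientation: [0.0, 0.999, -0.043, -0.0]
ft_force: [-5.0, 0.5, 8.7]
gripper_width: 60.0
finger_force: 30.0
```

```bash
python3 -c "
from h import *
plan(avg(2),(650.2,-100.2,45),-.086)"
```

```text
std [0.02 0.   0.02]
at [649.8 -99.9  44.9] yaw -0.086 F [-4.9  0.4  8.9] w 59.7 t 31.325
  turn deg [ 0.01  0.05 -0.  ]  then shift/40 [ 0.011  0.007 -0.004]
```

carry_out([
  [0, 0, 0, 0, 0, -0.01, -1],
  [0, 0, 0, 0, 0, 0, 1],
  [0, 0, 0, 0, 0, 0, 1],
  [0, 0, 0, 0, 0, 0, 1],
  [0, 0, 0, 0, 0, -0.2, 1],
  [0, 0, 0, 0, 0, -0.7, 1],
  [0, 0, 0, 0, 0, -0.9, 1],
  [0, 0, 0, 0, 0, -0.9, 1],
  [0, 0, 0, -0.3, 0, -0.9, 1],
  [0, 0, 0, -0.8, 0, -0.8, 1],
  [0, 0, 0, -0.8, 0, 0, 1],
  [0, 0, 0, -0.8, 0, 0, 1],
  [0, 0, 0, 0, 0, 0, 1],
  [0, 0, 0, 0, 0, 0, 1],
])

```text
time_s: 33.12
position: [542.8, -90.7, 220.5]
orientation: [0.0, 0.999, -0.043, -0.0]
ft_force: [-0.5, 0.2, -0.9]
gripper_width: 87.3
finger_force: 0.0
```

```bash
python3 look.py tuner 650 -100 67 436 179 222 0.0
```

```text
tuner z 66.72 [ 6.49852e+02 -1.00270e+02  1.11185e+02  6.03510e+01 -8.60000e-02] 8698
at [542.8 -90.7 220.5] yaw -0.086 F [-0.5  0.2 -0.9] w 87.3 t 33.125
  turn deg [ 0.01  0.03 -4.93]  then shift/40 [-2.669 -6.742 -0.037]
```

carry_out([
  [0, 0, -4.93, 0, 0, 0, 1],
  [0, 0, 0, -0.33, -0.84, 0, 1],
  [0, 0, 0, -0.33, -0.84, 0, 1],
  [0, 0, 0, -0.33, -0.84, 0, 1],
  [0, 0, 0, -0.33, -0.84, 0, 1],
  [0, 0, 0, -0.33, -0.84, 0, 1],
  [0, 0, 0, -0.33, -0.84, 0, 1],
  [0, 0, 0, -0.33, -0.84, 0, 1],
  [0, 0, 0, -0.35, -0.86, 0, 1],
  [0, 0, 0, 0, 0, 0, 1],
  [0, 0, 0, 0, 0, 0, 1],
])

```text
time_s: 34.55
position: [436.4, 178.6, 220.1]
orientation: [-0.0, 1.0, -0.0, -0.001]
ft_force: [-0.0, -0.5, -0.3]
gripper_width: 86.9
finger_force: 0.0
```

```bash
python3 look.py mini 436 179 31 435.5 179.5 8 0.0;python3 topchk.py tuner,650,-100,67 bridge,654,20,74
```

```text
mini z 30.5 [4.33962e+02 1.80069e+02 9.09390e+01 3.96270e+01 9.00000e-03] 2950
at [436.4 178.6 220.1] yaw -0.0 F [-0.  -0.5 -0.3] w 86.9 t 34.55
  turn deg [-0.01  0.11 -0.01]  then shift/40 [-0.021 -0.022  5.302]
tuner 67.0 [ 6.51044e+02 -1.01459e+02  1.12928e+02  5.98040e+01 -8.70000e-02] 865
bridge 74.0 [ 6.55546e+02  1.86680e+01  1.31571e+02  6.85750e+01 -8.60000e-02] 1218
```

carry_out([
  [0, 0, -0.5, -0.055, -0.03, 0.5, 1],
  [0, 0, 0, 0, 0, 0.9, 1],
  [0, 0, 0, 0, 0, 0.9, 1],
  [0, 0, 0, 0, 0, 0.9, 1],
  [0, 0, 0, 0, 0, 0.8, 1],
  [0, 0, 0, 0, 0, 0.6, 1],
  [0, 0, 0, 0, 0, 0.4, 1],
  [0, 0, 0, 0, 0, 0.3, 1],
  [0, 0, 0, 0, 0, 0, 1],
  [0, 0, 0, 0, 0, 0, -1],
  [0, 0, 0, 0, 0, 0, -1],
  [0, 0, 0, 0, 0, 0, -1],
  [0, 0, 0, 0, 0, 0, -1],
  [0, 0, 0, 0, 0, 0, -1],
])

```text
time_s: 36.4
position: [433.3, 180.2, 8.2]
orientation: [-0.0, 1.0, 0.004, -0.001]
ft_force: [-0.2, 0.4, 0.1]
gripper_width: 44.9
finger_force: 0.0
```

```bash
python3 -c "
from h import *
plan(avg(2),(556,161,222),-.087)"
```

```text
std [0.02 0.01 0.03]
at [433.2 180.2   8.2] yaw 0.009 F [-0.7  0.2  0.2] w 41.1 t 36.45
  turn deg [-0.    0.09  5.49]  then shift/40 [ 3.099  0.211 -5.346]
```

Not quite closed yet; two waiting rows first, then lift.

carry_out([
  [0, 0, 0, 0, 0, 0, -1],
  [0, 0, 0, 0, 0, 0, -1],
  [0, 0, 0, 0, 0, -0.3, -1],
  [0, 0, 0, 0, 0, -0.8, -1],
  [0, 0, 0, 0, 0, -0.9, -1],
  [0, 0, 0, 0, 0, -0.9, -1],
  [0, 0, 0, 0, 0, -0.9, -1],
  [0, 0, 0, 0, 0, -0.9, -1],
  [0, 0, 0, 0, 0, -0.64, -1],
  [0, 0, 5.5, 0, 0, 0, -1],
  [0, 0, 0, 0.7, 0.05, 0, -1],
  [0, 0, 0, 0.8, 0.05, 0, -1],
  [0, 0, 0, 0.8, 0.05, 0, -1],
  [0, 0, 0, 0.8, 0.06, 0, -1],
  [0, 0, 0, 0, 0, 0, -1],
  [0, 0, 0, 0, 0, 0, -1],
])

```text
time_s: 38.5
position: [555.6, 161.4, 221.7]
orientation: [-0.0, 0.999, -0.043, -0.001]
ft_force: [-0.4, 0.2, -3.5]
gripper_width: 39.6
finger_force: 30.0
```

```bash
python3 held.py 22 46 20 665.8 152.2 70 -.087; python3 pads2.py|grep pad
```

```text
held top above TCP 22.24 front x [46.1 46.1 46.2 46.2 46.1 46.1 45.8] -> centre x 0.08 y [-19.1  20. ] skew -0.009
at [555.6 161.4 221.7] yaw -0.086 F [-0.4  0.2 -3.5] w 39.6 t 38.5
  turn deg [-0.01  0.14  0.03]  then shift/40 [ 2.764 -0.009  3.792]
200 pad [ 6.65663e+02  1.51598e+02  8.71200e+01  2.69840e+01 -8.80000e-02] 35.5 2687 [323. 101.]
```

carry_out([
  [0, 0, 0, 0.4, 0, 0, -1],
  [0, 0, 0, 0.8, 0, 0, -1],
  [0, 0, 0, 0.8, 0, 0, -1],
  [0, 0, 0, 0.55, 0, 0.3, -1],
  [0, 0, 0, 0.2, 0, 0.8, -1],
  [0, 0, 0, 0, 0, 0.9, -1],
  [0, 0, 0, 0, 0, 0.9, -1],
  [0, 0, 0, 0, 0, 0.6, -1],
  [0, 0, 0, 0, 0, 0.25, -1],
  [0, 0, 0, 0, 0, 0, -1],
  [0, 0, 0, 0, 0, 0, -1],
])

```text
time_s: 39.92
position: [666.4, 151.8, 72.9]
orientation: [-0.0, 0.999, -0.044, 0.0]
ft_force: [0.1, -0.7, -2.0]
gripper_width: 39.9
finger_force: 30.0
```

```bash
python3 -c "
from h import *
plan(avg(2),(666.0,151.7,44.8),-.087)"
```

```text
std [0.01 0.01 0.03]
at [666.4 151.7  72.9] yaw -0.087 F [ 0.4 -0.1 -2.1] w 39.8 t 39.975
  turn deg [-0.04 -0.02 -0.01]  then shift/40 [-0.009  0.002  0.703]
```

carry_out([
  [0, 0, 0, 0, 0, 0.2, -1],
  [0, 0, 0, 0, 0, 0.2, -1],
  [0, 0, 0, 0, 0, 0.13, -1],
  [0, 0, 0, 0, 0, 0.07, -1],
  [0, 0, 0, 0, 0, 0.05, -1],
  [0, 0, 0, 0, 0, 0.03, -1],
  [0, 0, 0, 0, 0, 0.02, -1],
  [0, 0, 0, 0, 0, 0, -1],
  [0, 0, 0, 0, 0, 0, -1],
])

```text
time_s: 41.15
position: [665.8, 151.5, 44.3]
orientation: [-0.0, 0.999, -0.044, -0.001]
ft_force: [-2.7, -0.9, 5.9]
gripper_width: 39.8
finger_force: 30.0
```

```bash
python3 -c "
from h import *
plan(avg(2),(666.0,151.7,44.8),-.087)"
```

```text
std [0.   0.01 0.  ]
at [665.8 151.5  44.3] yaw -0.087 F [-3.6 -0.9  5.6] w 39.8 t 41.2
  turn deg [ 0.    0.06 -0.02]  then shift/40 [ 0.004 -0.005 -0.013]
```

carry_out([
  [0, 0, 0, 0, 0, 0, 1],
  [0, 0, 0, 0, 0, 0, 1],
  [0, 0, 0, 0, 0, 0, 1],
  [0, 0, 0, 0, 0, -0.2, 1],
  [0, 0, 0, 0, 0, -0.7, 1],
  [0, 0, 0, 0, 0, -0.9, 1],
  [0, 0, 0, 0, 0, -0.9, 1],
  [0, 0, 0, -0.3, 0, -0.9, 1],
  [0, 0, 0, -0.8, 0, -0.9, 1],
  [0, 0, 0, -0.8, 0, 0, 1],
  [0, 0, 0, -0.8, 0, 0, 1],
  [0, 0, 0, 0, 0, 0, 1],
  [0, 0, 0, 0, 0, 0, 1],
])

```text
time_s: 42.88
position: [559.0, 160.5, 224.1]
orientation: [0.0, 0.999, -0.044, -0.0]
ft_force: [0.4, 1.0, 0.6]
gripper_width: 86.8
finger_force: 0.0
```

```bash
python3 look.py mini 666 152 67 428 10 222 -0.24
```

```text
mini z 66.53 [ 6.66276e+02  1.51290e+02  9.18740e+01  4.06230e+01 -9.70000e-02] 3941
at [559.  160.5 224.1] yaw -0.088 F [0.4 1.  0.6] w 86.8 t 42.875
  turn deg [0.01 0.03 8.73]  then shift/40 [-2.286  4.434  0.052]
```

carry_out([
  [0, 0, 4.3, 0, 0, 0, 1],
  [0, 0, 4.43, 0, 0, 0, 1],
  [0, 0, 0, -0.38, 0.739, 0, 1],
  [0, 0, 0, -0.38, 0.739, 0, 1],
  [0, 0, 0, -0.38, 0.739, 0, 1],
  [0, 0, 0, -0.38, 0.739, 0, 1],
  [0, 0, 0, -0.38, 0.739, 0, 1],
  [0, 0, 0, -0.386, 0.739, 0.05, 1],
  [0, 0, 0, 0, 0, 0, 1],
  [0, 0, 0, 0, 0, 0, 1],
])

```text
time_s: 44.18
position: [428.2, 10.6, 222.0]
orientation: [-0.0, 0.993, -0.119, -0.001]
ft_force: [0.8, -0.1, -0.2]
gripper_width: 87.1
finger_force: 0.0
```

```bash
python3 look.py delay 428 10 38 428 10 12 -0.24;python3 topchk.py tuner,650,-100,67 bridge,654,20,74 mini,666,151,67
```

```text
delay z 37.53 [ 4.27466e+02  1.12130e+01  1.18260e+02  6.43040e+01 -2.45000e-01] 6878
at [428.2  10.6 222. ] yaw -0.24 F [ 0.8 -0.1 -0.2] w 87.1 t 44.175
  turn deg [-0.01  0.07  0.03]  then shift/40 [-2.00e-03  1.50e-02  5.25e+00]
tuner 66.8 [ 6.51245e+02 -1.01363e+02  1.12493e+02  5.98320e+01 -7.90000e-02] 893
bridge 73.9 [ 6.55465e+02  1.87690e+01  1.31197e+02  6.83500e+01 -8.40000e-02] 1263
mini 66.8 [ 6.66789e+02  1.49375e+02  9.20120e+01  4.02520e+01 -8.90000e-02] 397
```

carry_out([
  [0, 0, 0.2, -0.02, -0.008, 0.5, 1],
  [0, 0, 0, 0, 0, 0.9, 1],
  [0, 0, 0, 0, 0, 0.9, 1],
  [0, 0, 0, 0, 0, 0.9, 1],
  [0, 0, 0, 0, 0, 0.8, 1],
  [0, 0, 0, 0, 0, 0.6, 1],
  [0, 0, 0, 0, 0, 0.4, 1],
  [0, 0, 0, 0, 0, 0.25, 1],
  [0, 0, 0, 0, 0, 0, 1],
  [0, 0, 0, 0, 0, 0, -1],
  [0, 0, 0, 0, 0, 0, -1],
  [0, 0, 0, 0, 0, 0, -1],
  [0, 0, 0, 0, 0, 0, -1],
  [0, 0, 0, 0, 0, 0, -1],
])

```text
time_s: 46.02
position: [426.7, 10.7, 12.1]
orientation: [0.0, 0.993, -0.121, -0.001]
ft_force: [-1.0, 1.0, 6.7]
gripper_width: 63.7
finger_force: 30.0
```

```bash
python3 -c "
from h import *
plan(avg(2),(530,31,222),-.087)"
```

```text
std [0.02 0.   0.01]
at [426.7  10.7  12.1] yaw -0.243 F [-1.6  0.3  6.3] w 63.7 t 46.075
  turn deg [ 0.01  0.06 -8.95]  then shift/40 [ 2.528 -0.729 -5.247]
```

carry_out([
  [0, 0, 0, 0, 0, -0.3, -1],
  [0, 0, 0, 0, 0, -0.8, -1],
  [0, 0, 0, 0, 0, -0.9, -1],
  [0, 0, 0, 0, 0, -0.9, -1],
  [0, 0, 0, 0, 0, -0.9, -1],
  [0, 0, 0, 0, 0, -0.9, -1],
  [0, 0, 0, 0, 0, -0.55, -1],
  [0, 0, -4.4, 0, 0, 0, -1],
  [0, 0, -4.55, 0, 0, 0, -1],
  [0, 0, 0, 0.6, -0.18, 0, -1],
  [0, 0, 0, 0.7, -0.18, 0, -1],
  [0, 0, 0, 0.7, -0.18, 0, -1],
  [0, 0, 0, 0.53, -0.19, 0, -1],
  [0, 0, 0, 0, 0, 0, -1],
  [0, 0, 0, 0, 0, 0, -1],
])

```text
time_s: 48.0
position: [529.2, 30.9, 221.4]
orientation: [0.0, 0.999, -0.043, -0.001]
ft_force: [0.4, -1.1, -4.7]
gripper_width: 63.8
finger_force: 30.0
```

```bash
python3 held.py 26 60 32 654.1 20 100 -.087;python3 look.py bridge 654 21 74
```

```text
held top above TCP 25.29 front x [59.6 59.5 59.8 59.7 59.5 59.5 59.5] -> centre x -0.49 y [-31.   31.2] skew -0.003
at [529.2  30.9 221.4] yaw -0.087 F [ 0.4 -1.1 -4.7] w 63.8 t 48.0
  turn deg [0.02 0.17 0.02]  then shift/40 [3.134e+00 1.000e-03 3.035e+00]
bridge z 73.72 [ 6.54240e+02  2.01440e+01  1.30072e+02  6.86200e+01 -8.80000e-02] 12308
```

carry_out([
  [0, 0, 0, 0.4, 0, 0, -1],
  [0, 0, 0, 0.8, 0, 0, -1],
  [0, 0, 0, 0.8, 0, 0, -1],
  [0, 0, 0, 0.7, 0, 0, -1],
  [0, 0, 0, 0.45, 0, 0.3, -1],
  [0, 0, 0, 0, 0, 0.8, -1],
  [0, 0, 0, 0, 0, 0.8, -1],
  [0, 0, 0, 0, 0, 0.5, -1],
  [0, 0, 0, 0, 0, 0.26, -1],
  [0, 0, 0, 0, 0, 0, -1],
  [0, 0, 0, 0, 0, 0, -1],
])

```text
time_s: 49.48
position: [656.2, 20.2, 116.3]
orientation: [-0.0, 0.999, -0.043, 0.0]
ft_force: [-0.5, 0.4, -3.5]
gripper_width: 64.0
finger_force: 30.0
```

```bash
python3 -c "
from h import *
plan(avg(3),(654.7,20.1,86.3),-.087)"
```

```text
std [0.05 0.02 0.08]
at [656.1  20.2 116.2] yaw -0.087 F [-0.3  0.2 -4.1] w 63.8 t 49.575
  turn deg [-0.01 -0.01  0.01]  then shift/40 [-0.035  0.006  0.749]
```

carry_out([
  [0, 0, 0, -0.025, 0.005, 0.2, -1],
  [0, 0, 0, 0, 0, 0.2, -1],
  [0, 0, 0, 0, 0, 0.15, -1],
  [0, 0, 0, 0, 0, 0.08, -1],
  [0, 0, 0, 0, 0, 0.05, -1],
  [0, 0, 0, 0, 0, 0.03, -1],
  [0, 0, 0, 0, 0, 0.02, -1],
  [0, 0, 0, 0, 0, 0, -1],
  [0, 0, 0, 0, 0, 0, -1],
])

```text
time_s: 50.75
position: [654.6, 20.0, 86.3]
orientation: [-0.0, 0.999, -0.043, -0.001]
ft_force: [-2.3, -0.7, 2.0]
gripper_width: 63.7
finger_force: 30.0
```

```bash
python3 -c "
from h import *
plan(avg(2),(654.7,20.1,86.3),-.087)"
```

```text
std [0.01 0.   0.01]
at [654.6  20.   86.3] yaw -0.087 F [-2.2 -0.3  2.2] w 63.9 t 50.8
  turn deg [0.   0.07 0.01]  then shift/40 [ 0.004 -0.002 -0.001]
```

carry_out([
  [0, 0, 0, 0, 0, 0, 1],
  [0, 0, 0, 0, 0, 0, 1],
  [0, 0, 0, 0, 0, 0, 1],
  [0, 0, 0, 0, 0, -0.2, 1],
  [0, 0, 0, 0, 0, -0.7, 1],
  [0, 0, 0, 0, 0, -0.9, 1],
  [0, 0, 0, 0, 0, -0.9, 1],
  [0, 0, 0, -0.3, 0, -0.9, 1],
  [0, 0, 0, -0.8, 0, -0.6, 1],
  [0, 0, 0, -0.8, 0, 0, 1],
  [0, 0, 0, -0.8, 0, 0, 1],
  [0, 0, 0, -0.8, 0, 0, 1],
  [0, 0, 0, -0.8, 0, 0, 1],
  [0, 0, 0, -0.5, 0, 0, 1],
  [0, 0, 0, 0, 0, 0, 1],
  [0, 0, 0, 0, 0, 0, 1],
])

```text
time_s: 52.85
position: [464.1, 36.5, 254.5]
orientation: [0.0, 0.999, -0.043, -0.0]
ft_force: [-0.1, -1.0, 0.2]
gripper_width: 87.0
finger_force: 0.0
```

```bash
python3 look.py delay 654 20 112;python3 look.py tuner 650 -100 67;python3 look.py mini 666 152 67; python3 topchk.py tuner,650,-100,67 delay,654,20,112 mini,666,151,67 tin,665,366,26; python3 -c "
from cell import *;import cv2,numpy as np
a=read_camera('top')['image'][130:330,120:480];b=read_camera('side')['image'][140:400,140:420]
a=cv2.resize(a,(760,422))[:300];cv2.imwrite('pics/end_t.png',a);cv2.imwrite('pics/end_s.png',cv2.resize(b,None,fx=2,fy=2))"
```

```text
delay z 111.56 [ 6.2703e+02  2.2187e+01  6.5418e+01  6.4547e+01 -8.5000e-02] 5346
tuner z 66.68 [ 6.35846e+02 -9.85040e+01  8.47970e+01  6.03540e+01 -7.50000e-02] 4212
mini z 66.55 [ 6.57744e+02  1.51338e+02  7.64810e+01  3.98770e+01 -9.00000e-02] 2164
tuner 66.9 [ 6.51225e+02 -1.01465e+02  1.12669e+02  6.01780e+01 -8.40000e-02] 903
delay 111.9 [ 6.55844e+02  1.85210e+01  1.20948e+02  6.40090e+01 -8.40000e-02] 845
mini 66.6 [ 6.70409e+02  1.49210e+02  8.67520e+01  4.06770e+01 -9.20000e-02] 357
tin 25.9 [665.837 367.061  71.114  70.561   0.979] 503
```

View pics/end_s.png

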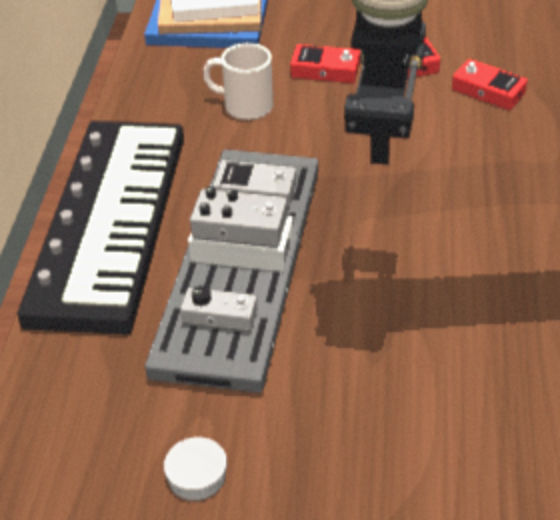

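View pics/end_t.png

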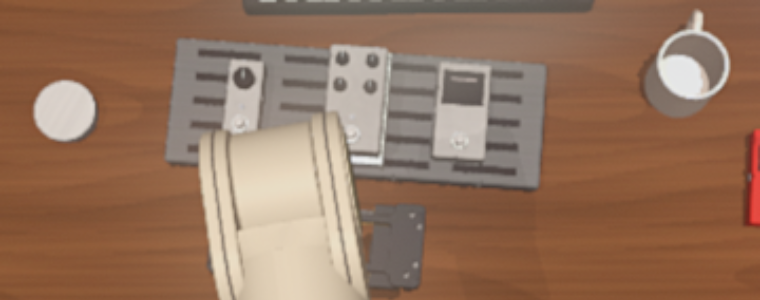

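Both views show everything in place: mini (243,95), delay on the bridge (357,100) and tuner (462,110), with the footswitches at the front edge. The mug and tin haven't moved.

```bash
python3 -c "
from cell import *
print(sign_off())"
```

```text
the job is handed in; nothing more can be done
None
```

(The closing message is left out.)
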